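Square a used microscope's foot

ROBOT

A 7-joint arm with a two-finger parallel gripper is mounted at the origin on the work surface. World frame = base frame: x ahead of the robot, y to its left, z up, the work surface at z = 0. Lengths are in m, angles in rad, forces in N, time in s.
With the tool pointing down it reaches from about 0.425 to 0.875 m from the base axis. Payload 9.9 kg.
Tool frame: the origin (TCP) lies midway between the tips of the shut fingers; the grasp point (between the pads) lies robot.grip_depth behind it (robot.grip_depth is the distance from the TCP to the grasp point, in m); x points along the fingers, y is the direction in which the jaws open and shut, and the axes are right-handed (so a half turn about x gives the same grasp; the last joint's range is limited). The gripper opens to 85 mm and grips with 20 to 120 N. Pads are 22 mm wide; open, the fingers measure 114 mm over their backs; the gripper's body (76 mm by 85 mm) begins 54 mm behind the grasp point. The pads swing forward as they close: fully open they stand 13 mm farther back than shut.
Start: joints at [-1.297, 0.576, 0.025, 1.437, -0.015, 1.129, -0.057], TCP at [0.236, 0.632, 0.231] pointing down, gripper open.
Joint ranges: [-2.76, 2.76], [-0.34, 2.15], [-1.52, 1.57], [0.19, 2.46], [-1.09, 4.23], [0.17, 1.99], [-2.82, 2.82]. Speed limits (rad/s): [2.22, 2.22, 3.01, 3.01, 3.14, 3.14, 3.14].

INTERFACE

Orientations are given as a 3x3 rotation matrix whose columns are the frame's x, y, z axes.
In Python, from station import robot gives the robot as it stands.
- The arm moves only by the tool jog_arm, never from a script. Its arguments are lists of equal length, an entry for each row: "jaw": the finger opening in mm, from 0 to 85.4; "delta_pos": the shift along the world's x, y, z in mm, a list of three; "dr": the turn, a rotation vector about the world's x, y, z in degrees, a list of three. A call has 1 to 12 rows; each row is the pose to reach, as a shift and turn from the pose measured when the call began; what a row does not reach only later rows make up. A row lasts 1/12 s, in which the tool goes at most 41.7 mm and 7.16 degrees, less where a joint would pass 70% of its speed; a pose out of reach is approached as far as the arm can. A call with a gripper value outside its range is refused whole. The fingers move at their own pace and stop on an object; "newtons" is the grip in N (left out, the last holds). Time passes only in rows, so rows that repeat a pose let the fingers close. It gives the time, the measured TCP pose, the force and the opening at its end, in the units of the state.
- robot.sense(): the state, without advancing time (a new reading comes with each control period).
- robot.grab_frame(name): name is "side" or "top" or "wrist"; returns a dict with "color" (420x560x3 uint8, red, green, blue), "z_map" (420x560 float32, m along the optical axis (not along the pixel's ray), 0 where there is no reading), "fx", "fy", "cx", "cy" (pixels), "extrinsics" (4x4, takes a point from camera to world coordinates). Camera axes: x right, y up, looking along -z (the intrinsics and any distortion apply to the point x, -y, -z); pixel columns grow to the right and rows downward; lengths in m; the calibration is good to about 2 mm. A picture is of the moment at which its call begins.
- robot.sign_off(): hands the job in, once; it reports no verdict.
The state is a dict: "time_s": time; "q": joint angles; "qvel": joint speeds; "tau": joint torques, N m; "eef_pos": TCP position; "ee_rot": TCP orientation; "contact_force": force on the tool from outside, world axes, zero at the start; "torque": the same for the moment, N m; "finger_gap": finger opening in m.
Only numpy, scipy, OpenCV 4.12 (cv2) and the standard library are available. Lean on these libraries where they do the work, as an engineer would, in place of code of your own. Each camera call takes 0.05 s, during which the arm holds its last target.

TASK

Check whether the foot of the used microscope is still square: lift the aluminium L-shaped square out of its foam tray, set it down flat on the cardboard near the front end of the foot and let go of it. Then take it again by the free end of its long leg and slide it gently against the foot, until the foot's corner nestles in the inside corner of the square, with the long leg flush along the front end and the short leg flush along the side. Let go and leave it lying there, and do not disturb the other things on the cardboard.

Things in the scene. Friction and masses are not known exactly. Their poses are not given: they have to be found in the camera images.
- microscope: Cream microscope, 0.4 m tall, so heavy that it does not move. Foot: upright-sided block 190 mm long (own x), 110 wide (own y), 42 high. Origin: centre of its underside, z up. The foot's front end is the face at x = -95 mm. The stage, column and head stand over it at x above -31 mm, from z = 52 mm up, within 55 mm either side (knobs to 64 mm at x = 47 to 89).
- foot_corner (a point): The front corner of the foot on which the square goes (own x = -95, own y = -55 mm), 9 mm above the cardboard. Axes as the microscope's: the front end face runs along y and looks to -x; the side face runs along x and looks to -y.
- square_corner (a point): Inside corner of the flat aluminium L square (0.4 kg, 18 mm thick, legs 30 wide), half-way up. z up. Long leg: x = -30 to 170, y = 0 to 30 mm, inner edge along +x. Short leg: x = -30 to 0, y = 0 to -80, inner edge along -y. In place, its x points along the foot's y, its y along the foot's -x, this point meets foot_corner, and the long leg's last 60 mm stick out past the foot.
- square_waist (a point): Point on the long leg of the square, on its centre line at x = 50, y = 15 mm from square_corner, half-way up: near the balance point, where the foam is cut away on both sides of the leg. Axes as square_corner.
- square_end (a point): Point on the free end of the long leg, on its centre line, 30 mm from the tip (x = 140, y = 15 mm from square_corner), half-way up. Axes as square_corner.
- tray_mid (a point): Centre of the fixed white foam tray, 20 mm above the table; 270 (x) x 185 (y) x 46 mm high. The square lies in an L recess (floor at 20 mm, play 4 mm) whose walls rise 8 mm above it and close in the long leg's free end. About square_waist a finger gap, 70 mm wide, is cut through the outer wall; the inner side is clear from the short leg to 40 mm past that point.
- eyepiece_mid (a point): Bystander: spare black eyepiece, 34 mm across and 65 mm tall, standing upright; its centre.
- slide_box_mid (a point): Bystander: wooden slide box 60 x 90 x 35 mm; its centre.
- screwdriver_mid (a point): Bystander: screwdriver 170 mm long lying on the cardboard; its middle, on the cardboard.

How it is judged:
By the outcome, as a careful person would: the job done as asked, in the order asked, and still so for the second after the job is handed in, with the robot touching nothing.
It also fails if it takes over 51 s, if anything falls off the work surface, if the arm or the gripper's body presses on something with over 40 N, if the wrist force passes 120 N, or if a joint passes its speed limit or range.

## Working session

There is one attempt and no reset: what is moved stays moved. The work goes in short steps, Python scripts to look and compute and a tool call to move; the robot and the scene stay as the last step left them, time stands still between calls to the robot, and variables do not carry over. Pictures are saved under pics/ and viewed, and the job is handed in when it is done.

Besides the shell and the picture viewer there is one more tool, called after "Emit:" as name(argument=value, ...) on one line, values as JSON. jog_arm: Moves the arm, as the interface text tells. Its arguments: {"type":"object","properties":{"jaw":{"type":"array"},"delta_pos":{"type":"array"},"dr":{"type":"array"},"newtons":{"type":"number"}},"required":["jaw","delta_pos","dr"]}

```bash
ls; mkdir -p pics; cat > h.py <<'E'
import numpy as np, cv2, pickle
from station import robot
def grab(n,tag):
    f=robot.grab_frame(n); pickle.dump(f,open(f'pics/{tag}.pkl','wb'))
    cv2.imwrite(f'pics/{tag}.png',f['color'][:,:,::-1]); return f
def load(tag): return pickle.load(open(f'pics/{tag}.pkl','rb'))
def ray(f,u,v):
    d=np.array([(u-f['cx'])/f['fx'],-(v-f['cy'])/f['fy'],-1.]); E=f['extrinsics']
    return E[:3,3],E[:3,:3]@d
def onplane(f,u,v,z):
    o,d=ray(f,u,v); return o+d*(z-o[2])/d[2]
def cloud(f):
    z=f['z_map']; v,u=np.mgrid[:z.shape[0],:z.shape[1]]
    P=np.stack([(u-f['cx'])/f['fx']*z,-(v-f['cy'])/f['fy']*z,-z],-1)
    return P@f['extrinsics'][:3,:3].T+f['extrinsics'][:3,3]
def proj(f,p):
    E=f['extrinsics']; c=E[:3,:3].T@(np.array(p)-E[:3,3]); return f['fx']*c[0]/-c[2]+f['cx'], f['fy']*-c[1]/-c[2]+f['cy']
E
python3 - <<'E'
from h import *
for n in ['side','top','wrist']:
    f=grab(n,n+'0'); print(n,{k:f[k] for k in f if k not in('color','z_map')})
print(robot.sense(), robot.grip_depth)
print(dir(robot))
E
```

```text
pics
side {'fx': 530.0307927509394, 'fy': 530.0307927509394, 'cx': 282.68316144498385, 'cy': 207.23144939660668, 'extrinsics': array([[ 0.7802742 ,  0.46712888, -0.41588794,  0.14597193],
       [-0.62534007,  0.5709413 , -0.53195473, -0.66623163],
       [-0.01104381,  0.67514195,  0.73760517,  0.90893032],
       [ 0.        ,  0.        ,  0.        ,  1.        ]])}
top {'fx': 539.9007791514114, 'fy': 539.9007791514114, 'cx': 286.68964122778334, 'cy': 216.93620618729452, 'extrinsics': array([[ 0.02288994,  0.98848797, -0.14955798,  0.39481482],
       [-0.99970906,  0.02376973,  0.00409749, -0.02536687],
       [ 0.00760527,  0.14942068,  0.98874447,  1.52991891],
       [ 0.        ,  0.        ,  0.        ,  1.        ]])}
wrist {'fx': 370.6308406271377, 'fy': 370.6308406271377, 'cx': 279.1563953043694, 'cy': 205.690973646765, 'extrinsics': array([[ 0.35082877, -0.88886491, -0.29468347,  0.16047438],
       [ 0.93643662,  0.33220692,  0.11280521,  0.6601849 ],
       [-0.00237271, -0.31552771,  0.9489134 ,  0.37231581],
       [ 0.        ,  0.        ,  0.        ,  1.       
[... 529 characters left out ...]
18479946e-03,  9.36669011e-01, -3.50213878e-01],
       [-9.99999220e-01, -1.24823487e-03,  4.45887987e-05]]), 'contact_force': array([-1.15296419,  0.51722354,  0.23425892]), 'torque': array([-0.03290446,  0.00792286,  0.01775658]), 'finger_gap': 0.08543442614647134} 0.0187
['MotionError', '__class__', '__delattr__', '__dict__', '__dir__', '__doc__', '__eq__', '__format__', '__ge__', '__getattribute__', '__getstate__', '__gt__', '__hash__', '__init__', '__init_subclass__', '__le__', '__lt__', '__module__', '__ne__', '__new__', '__reduce__', '__reduce_ex__', '__repr__', '__setattr__', '__sizeof__', '__str__', '__subclasshook__', '__weakref__', 'grab_frame', 'grip_depth', 'sense', 'sign_off']
```

View pics/top0.png

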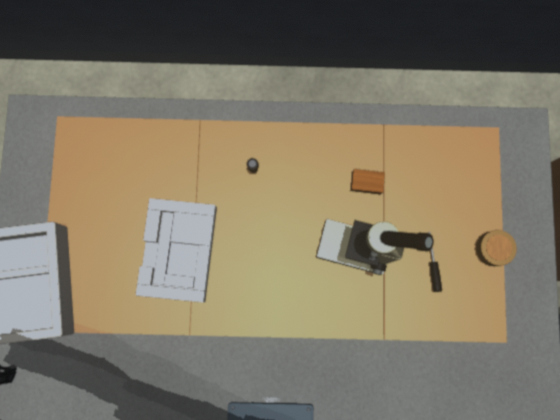

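View pics/side0.png

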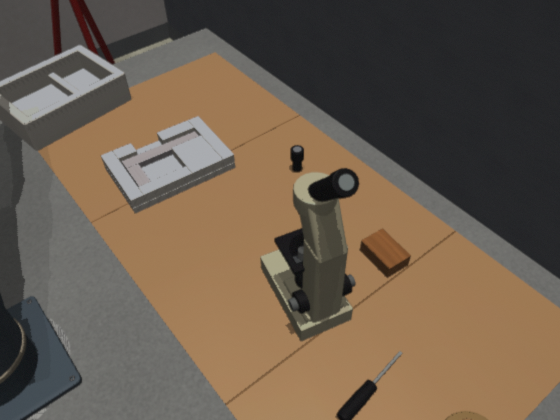

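View pics/wrist0.png

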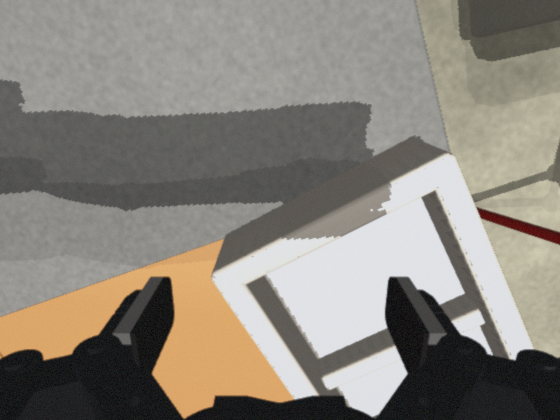

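The top view shows the tray at about (175,250), the microscope foot with its front end at the left (~(322,240)), the eyepiece at (253,165), the slide box at (368,181) and the screwdriver at (435,275). The wrist camera sees an unrelated box. Next I enlarge the tray and the foot.

```bash
python3 - <<'E'
from h import *
f=load('top0');c=f['color'][:,:,::-1]
a=cv2.resize(c[190:310,130:225],None,fx=5,fy=5,interpolation=cv2.INTER_CUBIC)
b=cv2.resize(c[210:290,300:400],None,fx=3,fy=3,interpolation=cv2.INTER_CUBIC)
o=np.zeros((600,780,3),np.uint8);o[:a.shape[0],:a.shape[1]]=a;o[:b.shape[0],480:780]=b;cv2.imwrite('pics/z1.png',o)
f=load('side0');c=f['color'][:,:,::-1]
a=cv2.resize(c[110:210,95:240],None,fx=5,fy=5,interpolation=cv2.INTER_CUBIC);cv2.imwrite('pics/z2.png',a)
P=cloud(load('top0'))
for u,v in [(100,200),(154,220),(160,225),(185,225),(180,270),(156,270),(185,292),(331,240),(325,250),(270,250)]: print(u,v,P[v,u].round(4))
E
```

```text
100 200 [ 0.6629  0.5061 -0.002 ]
154 220 [0.6015 0.3354 0.0488]
160 225 [0.5909 0.3233 0.026 ]
185 225 [0.5888 0.248  0.0542]
180 270 [0.4666 0.261  0.0239]
156 270 [0.4643 0.3238 0.0397]
185 292 [0.4063 0.24   0.0467]
331 240 [ 0.5585 -0.156   0.0394]
325 250 [ 0.5304 -0.1398  0.0379]
270 250 [0.5296 0.0133 0.0061]
```

View pics/z1.png

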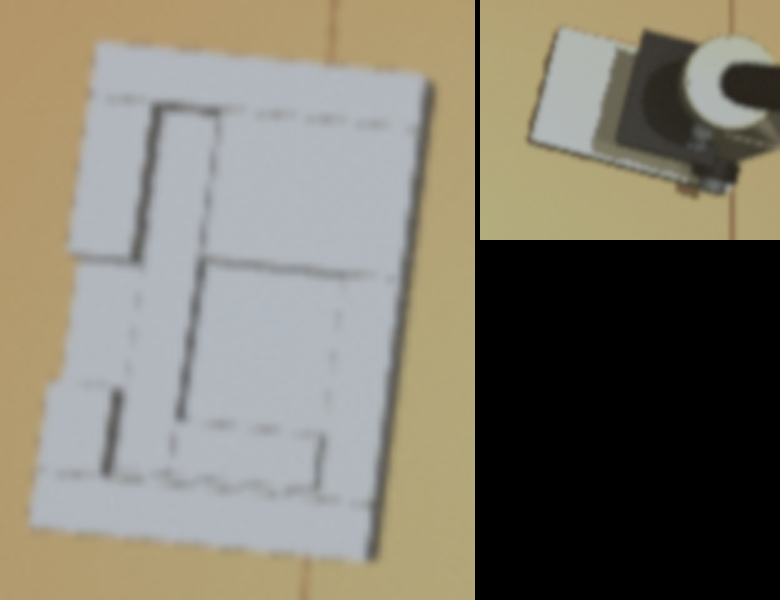

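View pics/z2.png

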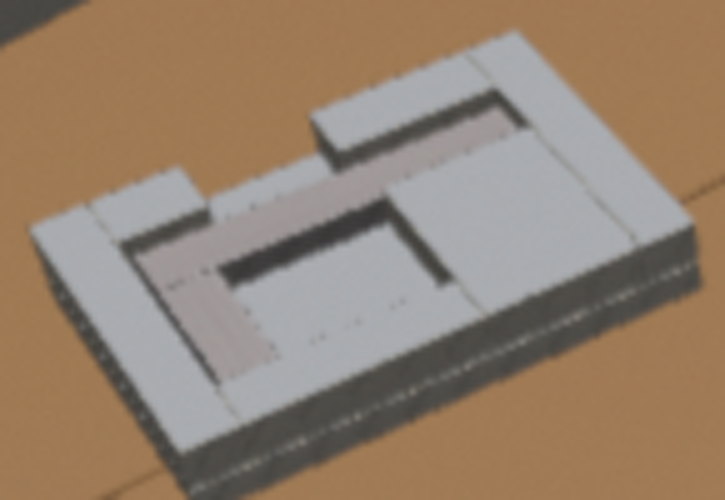

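The top and side enlargements show the square with its long leg running toward +x, its short leg at the robot end pointing to -y, and its inside corner near pixel (165.6,273.6). It already lies nearly as needed. The foot's front edge runs from (326,219) to (316,257).

```bash
python3 - <<'E'
from h import *
f=load('top0')
for n,u,v,z in [('inner',165.6,273.6,.038),('leg edge up',171,242.4,.038),('outer tip',161.5,211,.038),('outer heel',151.5,284.5,.038),('footfar',326,219.3,.042),('footnear',316,256.7,.042),('eyep base',253,165,.03)]:
    print(n,onplane(f,u,v,z).round(4))
E
```

```text
inner [0.4551 0.2973 0.038 ]
leg edge up [0.5414 0.2872 0.038 ]
outer tip [0.6288 0.3186 0.038 ]
outer heel [0.4246 0.3342 0.038 ]
footfar [ 0.6159 -0.1412  0.042 ]
footnear [ 0.5109 -0.1149  0.042 ]
eyep base [0.769  0.0678 0.03  ]
```

Emit:
jog_arm(jaw=[85,85,85,85,85,85,85,85,85,85,85,85], delta_pos=[[26,-29,5],[52,-58,10],[78,-87,15],[104,-116,20],[130,-145,20],[156,-174,20],[182,-203,20],[208,-232,20],[234,-261,20],[255,-285,20],[264,-292,20],[264,-292,20]], dr=[[0,0,1],[0,0,2],[0,0,3],[0,0,4],[0,0,5],[0,0,6],[0,0,7],[0,0,8],[0,0,9],[0,0,10],[0,0,10],[0,0,10]])

```text
time_s: 1.15
eef_pos: [0.5031, 0.3362, 0.2505]
ee_rot: [[0.001, 0.188, 0.982], [-0.003, 0.982, -0.188], [-1.0, -0.003, 0.001]]
contact_force: [-0.6, 0.1, 0.3]
finger_gap: 0.0849
```

```bash
python3 - <<'E'
from h import *
f=grab('wrist','w1'); print(robot.sense())
E
```

```text
{'time_s': 1.2, 'q': array([-0.68774877,  0.45438653,  0.02382054,  1.60378814, -0.01054236,
        1.08486886,  0.72278783]), 'qvel': array([-0.04422442, -0.003374  , -0.0411494 ,  0.00668656, -0.0112759 ,
       -0.00172265, -0.01533684]), 'tau': array([ 3.01352665e+00, -6.66997719e+01,  3.53890590e+00, -2.81204957e+01,
        3.79428947e-01,  2.75234756e-02,  3.58126983e-01]), 'eef_pos': array([0.50122193, 0.33859091, 0.25038001]), 'ee_rot': array([[-3.34558641e-04,  1.85519420e-01,  9.82640541e-01],
       [-1.70354034e-03,  9.82639064e-01, -1.85519721e-01],
       [-9.99998493e-01, -1.73603502e-03, -1.27105754e-05]]), 'contact_force': array([-0.32226444,  0.00778544, -0.06581538]), 'torque': array([ 0.07560029,  0.01007494, -0.00294907]), 'finger_gap': 0.08505298018738293}
```

View pics/w1.png

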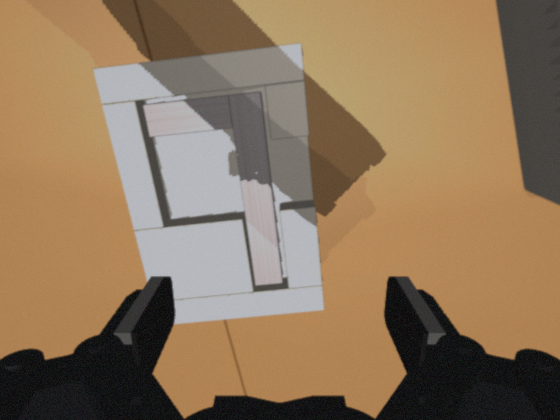

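The wrist view shows the tray upright in the frame. The square's inside corner is near (232,129), its tip near (253-283,287), and the finger gap on the outer side is at x≈300, y≈140-205. I enlarge it and fit the edges.

```bash
python3 - <<'E'
from h import *
f=load('w1');c=f['color'][:,:,::-1]
a=cv2.resize(c[85:300,130:320],None,fx=2.75,fy=2.75,interpolation=cv2.INTER_CUBIC)
a=cv2.convertScaleAbs(a,alpha=1.1);cv2.imwrite('pics/z3.png',a);print(a.shape)
P=cloud(f)
for u,v in [(250,120),(250,190),(260,210),(268,260),(180,120),(200,170),(200,260),(300,180),(300,250),(380,300)]: print(u,v,P[v,u].round(4),c[v,u])
E
```

```text
(591, 522, 3)
250 120 [0.4514 0.317  0.036 ] [ 95  94 100]
250 190 [0.5183 0.3024 0.0362] [175 173 181]
260 210 [0.5406 0.3079 0.0369] [174 173 182]
268 260 [0.5966 0.3049 0.0382] [176 175 184]
180 120 [0.4389 0.2527 0.0376] [178 177 183]
200 170 [0.4924 0.2538 0.018 ] [192 187 185]
200 260 [0.5797 0.2366 0.0457] [188 183 181]
300 180 [0.5219 0.3532 0.0194] [107 114 120]
300 250 [0.5877 0.3404 0.0461] [190 184 183]
380 300 [ 0.6946  0.4234 -0.0013] [ 87 132 179]
```

View pics/z3.png

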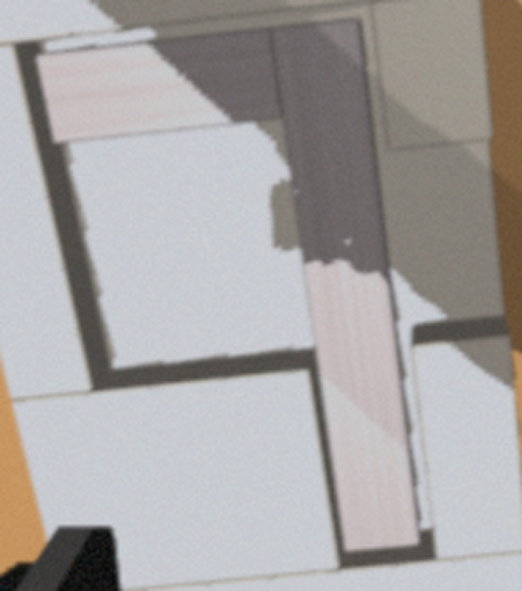

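```bash
python3 - <<'E'
from h import *
f=load('w1')
g=lambda x,y,z=.038: onplane(f,130+(x-.9)/2.75,85+(y-.9)/2.75,z)
pts=dict(inner=(283,121),tipin=(343,551),tipout=(418,545),heelout=(360,20),shortinend=(55,141),shortoutend=(38,55),outmid=(388,270))
W={k:g(*v) for k,v in pts.items()}
for k in W: print(k,W[k].round(4))
d=W['tipin']-W['inner'];print('len',np.linalg.norm(d),'ang',np.degrees(np.arctan2(d[1],d[0])))
d2=W['tipout']-W['heelout'];print('len',np.linalg.norm(d2),'ang',np.degrees(np.arctan2(d2[1],d2[0])))
d3=W['tipout']-W['tipin'];print(np.linalg.norm(d3))
d4=W['shortinend']-W['inner'];print(np.linalg.norm(d4),np.degrees(np.arctan2(d4[1],d4[0])))
# two-view height from top inner corner
t=load('top0')
def tri(f1,p1,f2,p2):
    o,d=ray(f1,*p1);o2,e=ray(f2,*p2)
    s=np.linalg.lstsq(np.stack([d,-e],1),o2-o,rcond=None)[0];a=o+d*s[0];b=o2+e*s[1];return (a+b)/2,np.linalg.norm(a-b)
print(tri(t,(165.6,273.6),f,(130+(283-.9)/2.75,85+(121-.9)/2.75)))
s=load('side0')
# side zoom 5x at (95,110): tip outer (497,103), inner corner (222,275)?
print(tri(s,(95+222/5,110+270/5),f,(130+(283-.9)/2.75,85+(121-.9)/2.75)))
def face(f):
    P=cloud(f);return P
P=face(f)
# square-top depth median
m=(P[...,2]>.03)&(P[...,2]<.043)
print(np.median(P[205:270,255:268,2]), np.median(P[105:125,160:220,2]))
# cardboard
print('card',np.median(P[60:80,330:380,2]),np.median(P[340:380,200:230,2]))
E
```

```text
inner [0.456  0.2993 0.038 ]
tipin [0.6234 0.2844 0.038 ]
tipout [0.6263 0.314  0.038 ]
heelout [0.4285 0.332  0.038 ]
shortinend [0.4477 0.2205 0.038 ]
shortoutend [0.4191 0.2234 0.038 ]
outmid [0.5145 0.3243 0.038 ]
len 0.16813711820817157 ang -5.082994001208
len 0.198609300887961 ang -5.203234322220489
0.029715826037201878
0.07928004847001188 -95.94812266708139
(array([0.45588022, 0.29850893, 0.03294431]), np.float64(0.0010889554736418841))
(array([0.45795533, 0.29815806, 0.03239057]), np.float64(0.0030205369790511387))
0.03699239012987887 0.037202821657351504
card 0.00011909451389646719 -2.497989906144471e-05
```

The square's yaw is -5.2°, its inside corner is at (0.456,0.299) and its top is at about 37 mm. Two rays and the depth map agree to within a few mm. The waist is therefore at about (0.507,0.310). I descend to above the waist.

Emit:
jog_arm(jaw=[60,60,60,60,60,60,60], delta_pos=[[3,-14,-30],[6,-29,-65],[6,-29,-100],[6,-29,-135],[6,-29,-160],[6,-29,-175],[6,-29,-175]], dr=[[0,0,3],[0,0,5.5],[0,0,5.5],[0,0,5.5],[0,0,5.5],[0,0,5.5],[0,0,5.5]])

```text
time_s: 1.78
eef_pos: [0.5039, 0.3104, 0.0719]
ee_rot: [[-0.006, 0.088, 0.996], [-0.004, 0.996, -0.088], [-1.0, -0.005, -0.006]]
contact_force: [-1.2, -0.8, 0.7]
finger_gap: 0.0598
```

```bash
python3 - <<'E'
from h import *
f=grab('wrist','w2'); s=robot.sense();print(s['eef_pos'],s['ee_rot'],s['finger_gap'],s['contact_force'])
R=s['ee_rot']; p=s['eef_pos']
E
```

```text
[0.50506751 0.31076964 0.07389653] [[-0.00368035  0.08823412  0.99609296]
 [-0.0029011   0.99609458 -0.08824498]
 [-0.99998902 -0.00321454 -0.00341   ]] 0.05993038093910677 [-0.15375514  0.66707693 -0.00143872]
```

View pics/w2.png

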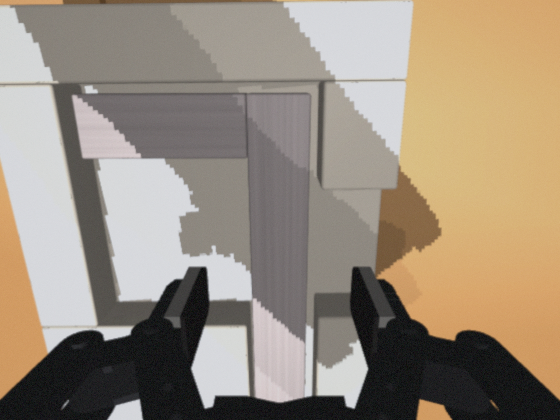

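The long leg runs vertically between the fingers, centred at x≈278 against a finger midpoint of 280. The inside corner is at (247,157). I check the height from the two wrist views, then descend.

```bash
python3 - <<'E'
from h import *
a,b=load('w1'),load('w2')
p1=(130+(283-.9)/2.75,85+(121-.9)/2.75)
o,d=ray(a,*p1);o2,e=ray(b,247,157)
s=np.linalg.lstsq(np.stack([d,-e],1),o2-o,rcond=None)[0];print(o+d*s[0],o2+e*s[1])
print(onplane(b,247,157,.037), onplane(b,308,93,.037))
P=cloud(b); print(np.median(P[170:250,260:300,2]),np.median(P[220:290,325:345,2]),np.median(P[180:290,110:160,2]))
E
```

```text
[0.456735   0.29807466 0.02952459] [0.45691054 0.29767992 0.0295989 ]
[0.45559437 0.2984879  0.037     ] [0.42871516 0.32968088 0.037     ]
0.037132107949182994 0.019077401589879736 0.01918595294630647
```

Emit:
jog_arm(jaw=[60,60,60,60,60], delta_pos=[[1,0,-20],[2,0,-38],[2,0,-47],[2,0,-51],[2,0,-52]], dr=[[0,0,0],[0,0,0],[0,0,0],[0,0,0],[0,0,0]])

```text
time_s: 2.25
eef_pos: [0.507, 0.3114, 0.0223]
ee_rot: [[-0.004, 0.088, 0.996], [-0.003, 0.996, -0.088], [-1.0, -0.003, -0.003]]
contact_force: [0.3, -1.0, 0.2]
finger_gap: 0.06
```

Emit:
jog_arm(jaw=[40,25,20,20,20,20,20], delta_pos=[[0,-1,-1],[0,-1,-1],[0,-1,-1],[0,-1,-1],[0,-1,-1],[0,-1,-1],[0,-1,-1]], dr=[[0,0,0],[0,0,0],[0,0,0],[0,0,0],[0,0,0],[0,0,0],[0,0,0]], newtons=70)

```text
time_s: 2.83
eef_pos: [0.5074, 0.3106, 0.0226]
ee_rot: [[-0.002, 0.088, 0.996], [-0.002, 0.996, -0.088], [-1.0, -0.002, -0.002]]
contact_force: [-1.5, -0.7, 5.7]
finger_gap: 0.0283
```

Emit:
jog_arm(jaw=[20,20,20,20,20,20], delta_pos=[[0,0,6],[0,0,16],[0,0,36],[0,0,60],[0,0,80],[0,0,80]], dr=[[0,0,0],[0,0,0],[0,0,0],[0,0,0],[0,0,0],[0,0,0]])

```text
time_s: 3.33
eef_pos: [0.5095, 0.3118, 0.1074]
ee_rot: [[0.003, 0.088, 0.996], [0.002, 0.996, -0.088], [-1.0, 0.002, 0.003]]
contact_force: [1.1, 0.5, -3.1]
finger_gap: 0.0282
```

```bash
python3 - <<'E'
from h import *
f=grab('wrist','w3'); grab('side','s3'); s=robot.sense();print(s['eef_pos'],s['finger_gap'],s['contact_force'])
E
```

```text
[0.50775333 0.31081221 0.10364258] 0.02818336998898097 [-0.79887548 -0.23561833 -4.02776656]
```

View pics/w3.png

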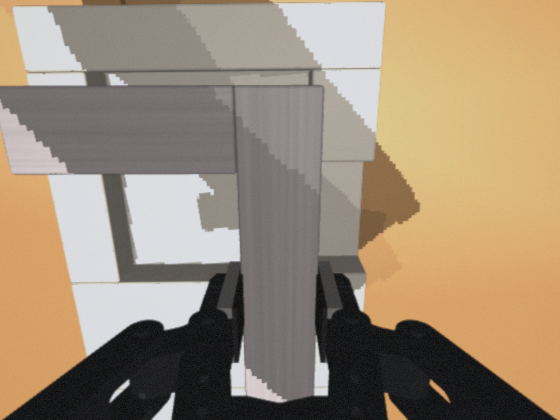

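View pics/s3.png

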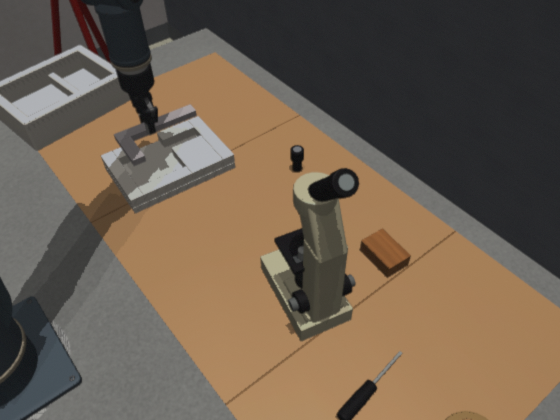

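The square is held level by the waist, clear of the tray, at 4 N of weight. I carry it toward the front of the foot.

Emit:
jog_arm(jaw=[20,20,20,20,20,20,20,20,20,20,20,20], delta_pos=[[2,-15,8],[6,-45,8],[11,-80,8],[16,-115,8],[21,-150,8],[26,-185,6],[31,-220,4],[36,-255,0],[41,-290,0],[47,-325,0],[51,-355,0],[53,-371,0]], dr=[[0,0,0],[0,0,-1],[0,0,-2],[0,0,-3],[0,0,-4],[0,0,-5],[0,0,-6],[0,0,-7],[0,0,-8],[0,0,-9],[0,0,-9],[0,0,-9]])

```text
time_s: 4.43
eef_pos: [0.5597, -0.0657, 0.1026]
ee_rot: [[-0.003, 0.247, 0.969], [-0.003, 0.969, -0.247], [-1.0, -0.003, -0.002]]
contact_force: [0.4, -1.0, -4.7]
finger_gap: 0.0283
```

```bash
python3 - <<'E'
from h import *
f=grab('wrist','w4'); s=robot.sense();print(s['eef_pos'],s['ee_rot'],s['finger_gap'],s['contact_force'])
P=cloud(f); print(np.median(P[100:250,265:295,2]),np.median(P[110:150,50:200,2]))
E
```

```text
[ 0.55984896 -0.06819825  0.10262926] [[-0.00265176  0.2497872   0.96829712]
 [-0.00425603  0.96828894 -0.24979675]
 [-0.99998743 -0.0047835  -0.00150457]] 0.028340611649280385 [ 0.30583628 -4.06894271 -3.57054677]
0.11705058497658848 0.1170890308842994
```

View pics/w4.png

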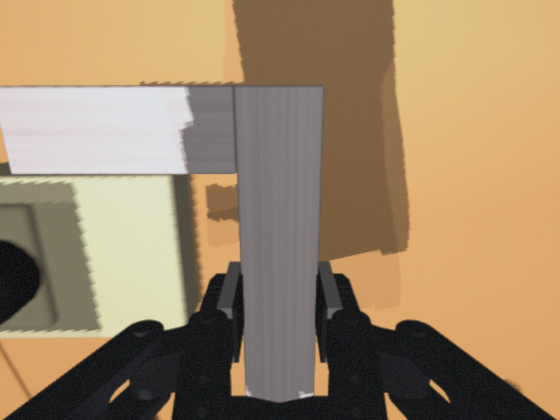

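The view shows the held square over the cardboard, with the foot's cream top at the left. Its front top edge runs from (168,178) to (184,325), and the near corner is hidden just under the short leg. I measure it with a mask.

```bash
python3 - <<'E'
from h import *
f=load('w4');c=f['color'][:,:,::-1]
a=cv2.resize(c[160:350,0:260],None,fx=3,fy=3,interpolation=cv2.INTER_CUBIC);cv2.imwrite('pics/z4.png',a)
P=cloud(f);m=(abs(P[...,2]-.041)<.006)
pts=[]
for v in range(185,320,5):
    us=np.where(m[v,:230])[0]
    if len(us): pts.append((us.max()+.5,v)); 
pts=np.array(pts);W=np.array([onplane(f,u,v,.042) for u,v in pts])
print(pts[::4],W[::4].round(4),P[250,120])
l=cv2.fitLine(W[:,:2].astype(np.float32),cv2.DIST_HUBER,0,.001,.001).ravel();print(l,np.degrees(np.arctan2(l[1],l[0])))
t=load('top0');print(onplane(t,326,219.3,.042),onplane(t,316,256.7,.042))
E
```

```text
[[176.5 185. ]
 [179.5 205. ]
 [180.5 225. ]
 [183.5 245. ]
 [185.5 265. ]
 [186.5 285. ]
 [189.5 305. ]] [[ 0.5199 -0.1162  0.042 ]
 [ 0.5316 -0.1185  0.042 ]
 [ 0.5435 -0.122   0.042 ]
 [ 0.5561 -0.1245  0.042 ]
 [ 0.569  -0.1276  0.042 ]
 [ 0.5822 -0.1315  0.042 ]
 [ 0.5963 -0.1343  0.042 ]] [ 0.5494924  -0.16203703  0.04282901]
[ 0.97225827 -0.23390995  0.5600787  -0.12567571] -13.527376
[ 0.61585103 -0.14121511  0.042     ] [ 0.51094705 -0.11488108  0.042     ]
```

View pics/z4.png

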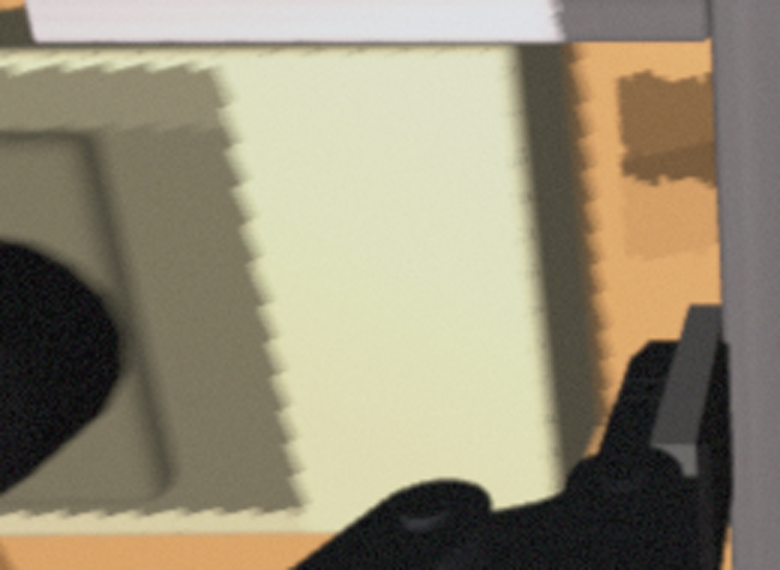

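Emit:
jog_arm(jaw=[20,20,20,20,20,20], delta_pos=[[0,2,-20],[0,4,-45],[0,4,-70],[0,4,-84],[0,4,-91],[0,4,-93]], dr=[[0,0,0],[0,0,0],[0,0,0],[0,0,0],[0,0,0],[0,0,0]])

```text
time_s: 4.98
eef_pos: [0.5583, -0.0641, 0.0077]
ee_rot: [[-0.006, 0.25, 0.968], [-0.004, 0.968, -0.25], [-1.0, -0.006, -0.005]]
contact_force: [0.2, -0.2, -3.1]
finger_gap: 0.0284
```

```bash
python3 - <<'E'
from h import *
f=grab('wrist','w5'); s=robot.sense();print(s['eef_pos'],s['ee_rot'],s['finger_gap'],s['contact_force'])
P=cloud(f); print(np.median(P[100:250,265:295,2]),np.median(P[110:150,50:200,2]))
E
```

```text
[ 0.55899288 -0.06410424  0.00852491] [[-0.00497201  0.24956066  0.9683464 ]
 [-0.00417327  0.96834476 -0.24958166]
 [-0.99997893 -0.00528209 -0.00377313]] 0.027945571108927644 [ 0.53895062 -0.91749775 -3.91933021]
0.022391909245217653 0.022603707835394768
```

Emit:
jog_arm(jaw=[20,20,20,20,20], delta_pos=[[0,0,-2],[0,0,-3.5],[0,0,-4.5],[0,0,-5],[0,0,-5]], dr=[[0,0,0],[0,0,0],[0,0,0],[0,0,0],[0,0,0]])

```text
time_s: 5.45
eef_pos: [0.5592, -0.0641, 0.0039]
ee_rot: [[-0.004, 0.25, 0.968], [-0.004, 0.968, -0.25], [-1.0, -0.005, -0.003]]
contact_force: [0.2, 0.1, -3.5]
finger_gap: 0.0284
```

Emit:
jog_arm(jaw=[20,20,20], delta_pos=[[0,0,-1],[0,0,-1.5],[0,0,-1.5]], dr=[[0,0,0],[0,0,0],[0,0,0]])

```text
time_s: 5.7
eef_pos: [0.5594, -0.0641, 0.0026]
ee_rot: [[-0.004, 0.25, 0.968], [-0.004, 0.968, -0.25], [-1.0, -0.005, -0.003]]
contact_force: [0.0, -0.5, -1.0]
finger_gap: 0.0284
```

The cardboard now carries most of the weight, so I let go and rise for a look.

Emit:
jog_arm(jaw=[29,33,40,50,52,52,52,52,52,52], delta_pos=[[0,0,-0.5],[0,0,-0.5],[0,0,0],[0,0,1],[0,0,2],[0,0,25],[0,0,60],[0,0,95],[0,0,130],[0,0,150]], dr=[[0,0,0],[0,0,0],[0,0,0],[0,0,0],[0,0,0],[0,0,0],[0,0,0],[0,0,0],[0,0,0],[0,0,0]])

```text
time_s: 6.53
eef_pos: [0.5606, -0.0644, 0.1565]
ee_rot: [[0.0, 0.25, 0.968], [-0.004, 0.968, -0.25], [-1.0, -0.004, 0.001]]
contact_force: [1.7, 0.1, -0.6]
finger_gap: 0.0521
```

```bash
python3 - <<'E'
from h import *
f=grab('wrist','w6'); s=robot.sense();print(s['eef_pos'],s['ee_rot'],s['finger_gap'],s['contact_force'])
E
```

```text
[ 0.56202808 -0.0644884   0.15913113] [[ 0.00447974  0.25011501  0.96820577]
 [-0.00460088  0.96821039 -0.25009492]
 [-0.99997938 -0.00333424  0.00548808]] 0.05177487871131979 [ 1.17322079 -0.11614394  3.2021663 ]
```

View pics/w6.png

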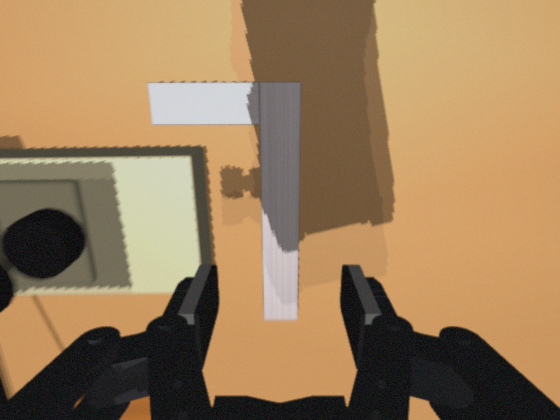

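The square lies flat on its own. Its inside corner is at (260,124) and its tip at (264-298,320). The foot's top corner is at about (193,156) and its base corner at about (207,147). I enlarge for line fits.

```bash
python3 - <<'E'
from h import *
f=load('w6');c=f['color'][:,:,::-1]
a=cv2.resize(c[70:200,130:320],None,fx=4,fy=4,interpolation=cv2.INTER_CUBIC);cv2.imwrite('pics/z5.png',a)
a=cv2.resize(c[190:335,130:320],None,fx=4,fy=4,interpolation=cv2.INTER_CUBIC);cv2.imwrite('pics/z6.png',a)
E
```

```text
(no output)
```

View pics/z5.png

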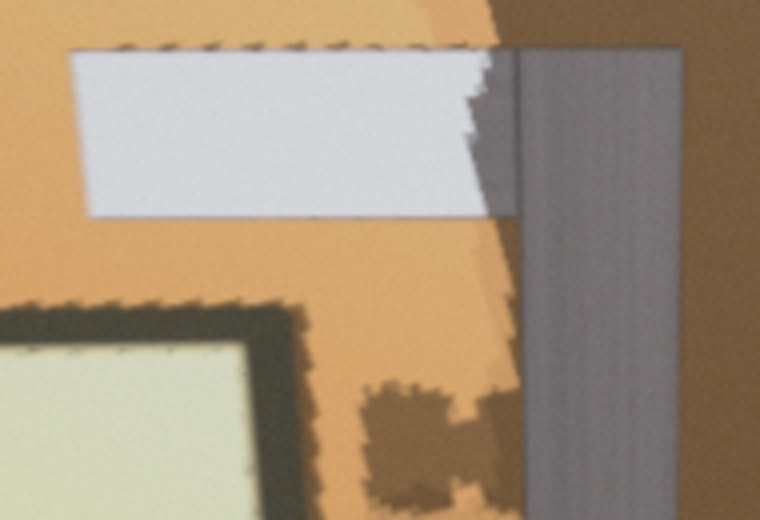

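View pics/z6.png

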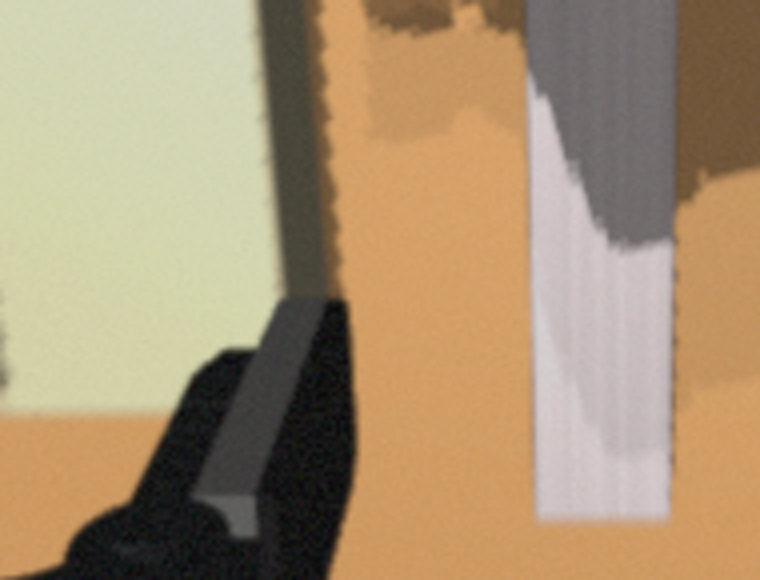

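```bash
python3 - <<'E'
from h import *
f=load('w6')
A=lambda x,y,z: onplane(f,130+(x-1.5)/4,70+(y-1.5)/4,z)[:2]
B=lambda x,y,z: onplane(f,130+(x-1.5)/4,190+(y-1.5)/4,z)[:2]
ang=lambda d: np.degrees(np.arctan2(d[1],d[0]))
fc=A(247,344,.042);ff=B(284,290,.042);fs=A(0,346,.042)
fcb=A(292,309,0)
ic=A(520,216,.018);it=B(538,521,.018);se=A(90,217,.018);to=B(668,521,.018);ho=A(682,49,.018)
print('foot corner top',fc,'base',fcb,'front ang',ang(ff-fc),'side ang',ang(fs-fc)+90)
print('sq inner',ic,'long ang',ang(it-ic),np.linalg.norm(it-ic),'short',ang(se-ic)+90,np.linalg.norm(se-ic),'outer ang',ang(to-ho),np.linalg.norm(to-ho))
th=np.radians(-14.2)
ex=np.array([np.cos(th),np.sin(th)]);ey=np.array([-ex[1],ex[0]])
for q in (fc,fcb): d=q-ic; print('to go along ex',d@ex,'along -ey',-(d@ey))
a=np.radians(ang(to-ho));e=np.array([np.cos(a),np.sin(a)]);n=np.array([-e[1],e[0]]);print('end',ic+.14*e+.015*n,to-.03*e-.015*n)
E
```

```text
foot corner top [ 0.51366247 -0.11655039] base [ 0.51434623 -0.11739007] front ang -13.87393574558178 side ang -13.987883618429635
sq inner [ 0.50653136 -0.0665019 ] long ang -14.127932872421832 0.17120617549806158 short -14.348996407750505 0.07996100264203539 outer ang -14.371852971095114 0.2004952065858751
to go along ex 0.01919048386345538 along -ey 0.046769958738181384
to go along ex 0.02005933664661059 along -ey 0.047416252396900636
end [ 0.6458733  -0.08672129] [ 0.64690784 -0.08739707]
```

The foot lies at about -13.95° and the square at about -14.3°. Remaining travel is about 19.5 mm along the square's +x and 47 mm along its -y. The free-end grasp point is (0.646,-0.087).

Emit:
jog_arm(jaw=[55,55,55,55,55,55,55,55], delta_pos=[[25,-7,-10],[55,-15,-35],[78,-21,-65],[84,-22,-95],[84,-22,-120],[84,-22,-130],[84,-22,-132],[84,-22,-132]], dr=[[0,0,0],[0,0,0],[0,0,0],[0,0,0],[0,0,0],[0,0,0],[0,0,0],[0,0,0]])

```text
time_s: 7.25
eef_pos: [0.6457, -0.0864, 0.0271]
ee_rot: [[0.004, 0.25, 0.968], [-0.005, 0.968, -0.25], [-1.0, -0.004, 0.005]]
contact_force: [-0.5, 0.1, 0.0]
finger_gap: 0.0548
```

```bash
python3 - <<'E'
from h import *
f=grab('wrist','w7'); s=robot.sense();print(s['eef_pos'],s['ee_rot'],s['finger_gap'],s['contact_force'])
E
```

```text
[ 0.64641471 -0.08649362  0.02821073] [[ 0.00546538  0.25002944  0.96822281]
 [-0.00472263  0.96823293 -0.25000539]
 [-0.99997391 -0.00320618  0.00647256]] 0.054971053270647 [ 0.27773896 -0.74224067  0.45062036]
```

View pics/w7.png

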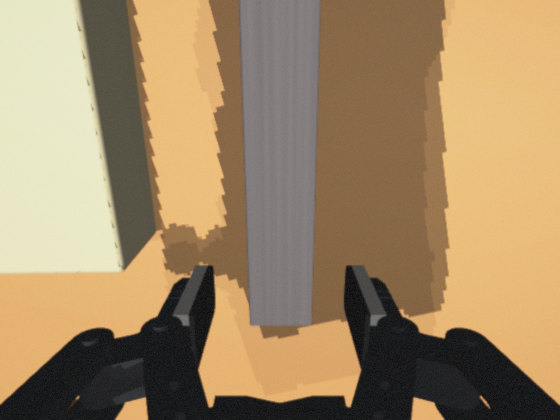

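The leg lies centred between the open fingers (281 vs 280), with its tip at row 325. I descend and close gently.

Emit:
jog_arm(jaw=[55,55,55,40,28,20,20,20,20,20], delta_pos=[[0,0,-12],[0,-1,-19],[0,-1,-22],[0,-1,-22],[0,-1,-22],[0,-1,-22],[0,-1,-22],[0,-1,-22],[0,-1,-22],[0,-1,-22]], dr=[[0.2,0.3,0],[0.2,0.3,0],[0.2,0.3,0],[0.2,0.3,0],[0.2,0.3,0],[0.2,0.3,0],[0.2,0.3,0],[0.2,0.3,0],[0.2,0.3,0],[0.2,0.3,0]], newtons=40)

```text
time_s: 8.13
eef_pos: [0.6466, -0.0875, 0.0065]
ee_rot: [[0.001, 0.25, 0.968], [-0.001, 0.968, -0.25], [-1.0, -0.001, 0.001]]
contact_force: [0.7, 0.0, 3.0]
finger_gap: 0.0285
```

Emit:
jog_arm(jaw=[20,20,20,20,20,20,20,20,20,20], delta_pos=[[-1,-4,0],[-2,-8,0],[-3,-13,0],[-4,-18,0],[-5.5,-23,0],[-6.5,-27,0],[-7.5,-31,0],[-8.5,-34,0],[-9,-36,0],[-9,-36,0]], dr=[[0,0,0.1],[0,0,0.2],[0,0,0.4],[0,0,0.4],[0,0,0.4],[0,0,0.4],[0,0,0.4],[0,0,0.4],[0,0,0.4],[0,0,0.4]])

```text
time_s: 8.97
eef_pos: [0.6373, -0.1243, 0.0066]
ee_rot: [[0.001, 0.244, 0.97], [-0.002, 0.97, -0.244], [-1.0, -0.002, 0.001]]
contact_force: [-1.0, -0.4, 0.6]
finger_gap: 0.0287
```

```bash
python3 - <<'E'
from h import *
f=grab('wrist','w8');grab('top','t8'); s=robot.sense();print(s['eef_pos'],s['ee_rot'],s['finger_gap'],s['contact_force'])
t=load('t8')['color'][:,:,::-1]
cv2.imwrite('pics/z8.png',cv2.resize(t[190:300,270:400],None,fx=5,fy=5,interpolation=cv2.INTER_CUBIC))
E
```

```text
[ 0.63736353 -0.12418962  0.00652996] [[ 3.89203738e-04  2.43490444e-01  9.69903218e-01]
 [-2.00139690e-03  9.69901539e-01 -2.43489219e-01]
 [-9.99997921e-01 -1.84639438e-03  8.64810325e-04]] 0.028909690259725486 [-0.24195705 -1.56028327  0.39249857]
```

View pics/w8.png

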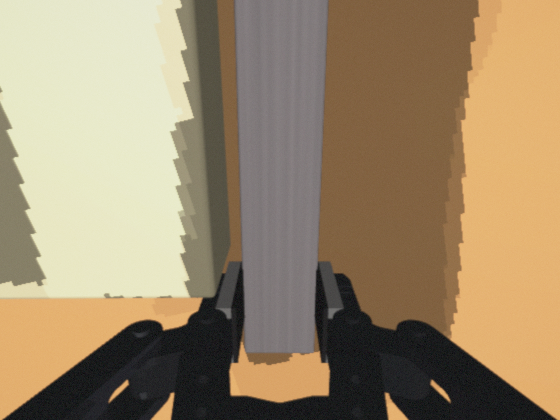

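View pics/z8.png

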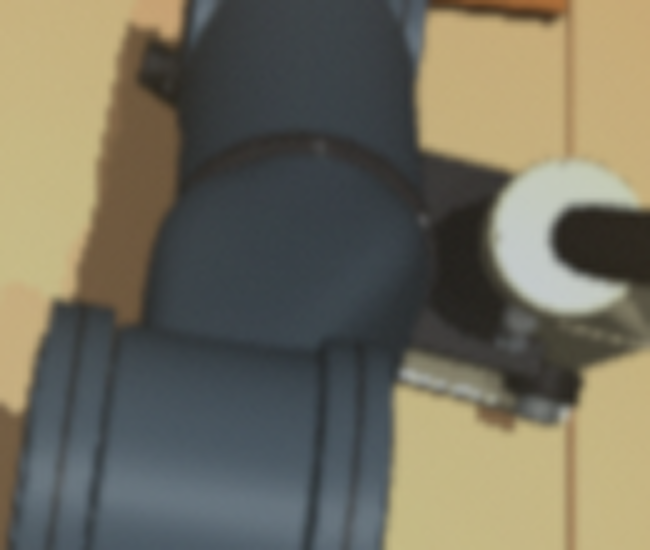

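The wrist view shows the long leg's inner edge at u≈237-243 and the foot's base edge at u≈218-230, so a parallel gap of about 10 mm is left. The top view shows the arm clear of the microscope head. I slide diagonally, stopping just short.

Emit:
jog_arm(jaw=[20,20,20,20,20,20], delta_pos=[[2,-1.5,0],[5,-3.5,0],[8,-6,0],[11,-8,0],[13,-9.5,0],[13,-9.5,0]], dr=[[0,0,0],[0,0,0],[0,0,0],[0,0,0],[0,0,0],[0,0,0]])

```text
time_s: 9.57
eef_pos: [0.6506, -0.1339, 0.0065]
ee_rot: [[0.0, 0.244, 0.97], [-0.002, 0.97, -0.244], [-1.0, -0.002, 0.001]]
contact_force: [-2.3, 1.6, 3.7]
finger_gap: 0.0289
```

```bash
python3 - <<'E'
from h import *
f=grab('wrist','w9');grab('side','s9'); s=robot.sense();print(s['eef_pos'],s['ee_rot'],s['finger_gap'],s['contact_force'])
E
```

```text
[ 0.6506087  -0.13388948  0.00653603] [[ 8.04398937e-04  2.43525008e-01  9.69894285e-01]
 [-2.25353854e-03  9.69892577e-01 -2.43522710e-01]
 [-9.99997137e-01 -1.98980474e-03  1.32897355e-03]] 0.028905610192609132 [-1.2306738  -0.45569502  2.07034612]
```

View pics/w9.png

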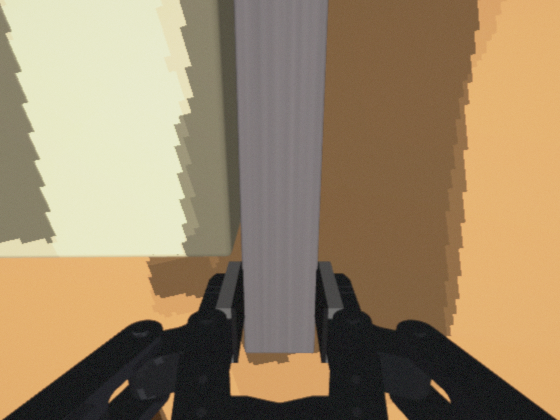

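View pics/s9.png

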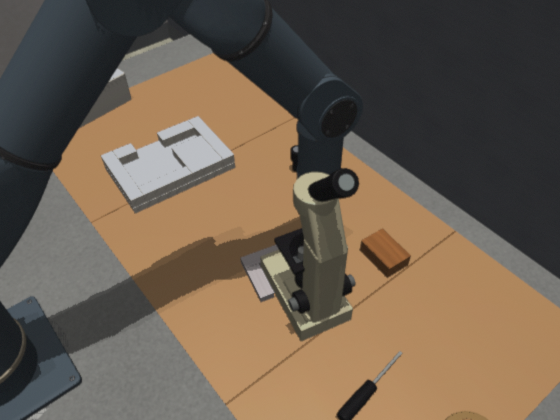

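The wrist view shows only a 2-3 mm sliver left along the front (edge at u≈232 against 240), and the side view shows the short leg just off the foot's side at (260,272). I now make contact in small steps.

Emit:
jog_arm(jaw=[20,20,20,20], delta_pos=[[-0.2,-1,0],[-0.5,-2,0],[-0.7,-3,0],[-0.7,-3,0]], dr=[[0,0,0],[0,0,0],[0,0,0],[0,0,0]])

```text
time_s: 10.0
eef_pos: [0.6507, -0.1345, 0.0065]
ee_rot: [[0.002, 0.242, 0.97], [0.0, 0.97, -0.242], [-1.0, 0.001, 0.002]]
contact_force: [-0.1, 8.0, 2.4]
finger_gap: 0.0294
```

```bash
python3 - <<'E'
from h import *
f=grab('wrist','w10'); s=robot.sense();print(s['eef_pos'],s['finger_gap'],s['contact_force'],s['torque'])
c=f['color'][:,:,::-1]
cv2.imwrite('pics/z10.png',cv2.convertScaleAbs(cv2.resize(c[0:280,160:340],None,fx=2.1*1.9/1.9*2/2,fy=2.1,interpolation=cv2.INTER_CUBIC),alpha=1.5))
E
```

```text
[ 0.65068212 -0.13445368  0.0065487 ] 0.0285553269103642 [-0.42458108  8.22286026  1.79072552] [ 1.65812388  0.09397156 -0.29634093]
```

View pics/z10.png

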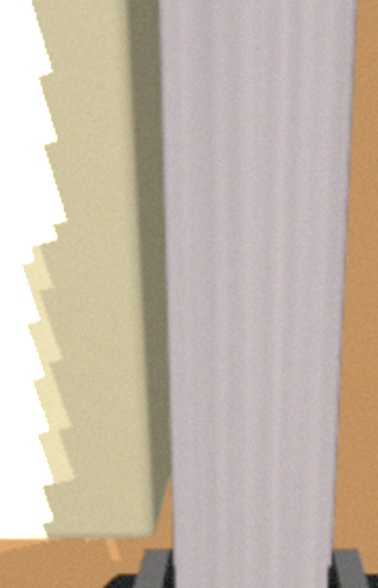

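The leg's inner edge now meets the foot's dark front wall along its whole length. The only cardboard sliver, at zoom (165,500), is beyond the foot's corner. So the front is flush at 8 N, and I slide along it toward the side face with a light push.

Emit:
jog_arm(jaw=[20,20,20,20], delta_pos=[[0.6,-1.6,0],[1.6,-1.9,0],[2.5,-2.2,0],[2.5,-2.2,0]], dr=[[0,0,0],[0,0,0],[0,0,0],[0,0,0]])

```text
time_s: 10.38
eef_pos: [0.6507, -0.1345, 0.0065]
ee_rot: [[-0.003, 0.242, 0.97], [0.003, 0.97, -0.242], [-1.0, 0.002, -0.004]]
contact_force: [-10.0, 8.8, 12.9]
finger_gap: 0.0288
```

```bash
python3 - <<'E'
from h import *
f=grab('wrist','w11');g=grab('side','s11'); s=robot.sense();print(s['eef_pos'],s['finger_gap'],s['contact_force'],s['torque'])
c=f['color'][:,:,::-1]
a=cv2.resize(g['color'][235:315,225:325,::-1],None,fx=7,fy=7,interpolation=cv2.INTER_CUBIC)
cv2.imwrite('pics/z11.png',a)
E
```

```text
[ 0.65067706 -0.13448116  0.00646641] 0.028956138053299652 [-10.13348331   9.08216467  12.30963398] [ 1.70864778  2.36734309 -0.41116988]
```

View pics/z11.png

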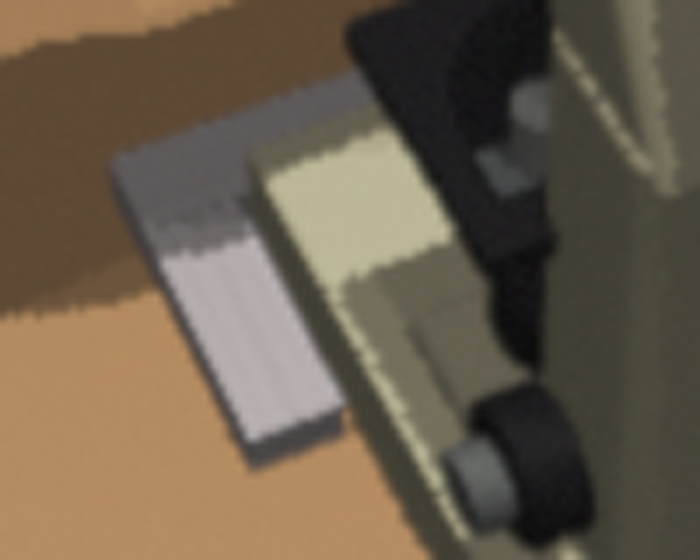

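View pics/w11.png

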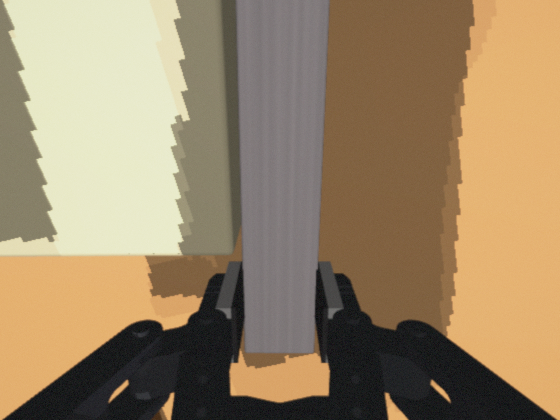

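```bash
python3 - <<'E'
from h import *
th=np.radians(-13.95);ex=np.array([np.cos(th),np.sin(th)]);ey=np.array([-ex[1],ex[0]])
f=load('w11');g=load('s11')
S=lambda x,y,z: onplane(g,225+(x-3)/7,235+(y-3)/7,z)[:2]
a=S(343,407,.018); 
for p in [(262,178),(330,305),(465,540)]:
    b=S(*p,.042);print('side: foot edge',b,'gap',(b-a)@ex, 'x ahead',(b-a)@ey)
print('inner corner from side',S(247,203,.018)@ex)
c=onplane(f,232,254.5,.042)[:2];t=onplane(f,247,352.5,.018)[:2];t2=onplane(f,314,352.5,.018)[:2]
print('far corner',c,'tip',t,t2,'stick out',(t-c)@ex,(t2-c)@ex,'front gap',(t-c)@ey, 'w',np.linalg.norm(t2-t))
# heights
P=cloud(f);print(np.median(P[20:230,260:310,2]),np.median(P[150:240,60:150,2]))
for r in (40,80,120,160,200,240): print(r,P[r,265:305,2].mean().round(5))
E
python3 - <<'E'
import cv2
c=cv2.imread('pics/w11.png');cv2.imwrite('pics/z12.png',cv2.convertScaleAbs(cv2.resize(c[230:370,200:340],None,fx=4,fy=4,interpolation=cv2.INTER_CUBIC),alpha=1.5))
E
```

```text
side: foot edge [ 0.51125718 -0.12787909] gap 0.004861083540493794 x ahead 0.06711669039095257
side: foot edge [ 0.49919975 -0.17551563] gap 0.004643253147793385 x ahead 0.01797837493798085
side: foot edge [ 0.48050123 -0.25848791] gap 0.006498761876082714 x ahead -0.06705451267247305
inner corner from side 0.5255557320665354
far corner [ 0.61869143 -0.14234133] tip [ 0.67475567 -0.15506392] [ 0.68170738 -0.12736499] stick out 0.057477802476586626 0.05754696300781806 front gap 0.0011683310138562485 w 0.028557967187961313
0.017175196188700448 0.04119429432675672
40 0.01702
80 0.0204
120 0.02035
160 0.01721
200 0.01699
240 0.01714
```

View pics/z12.png

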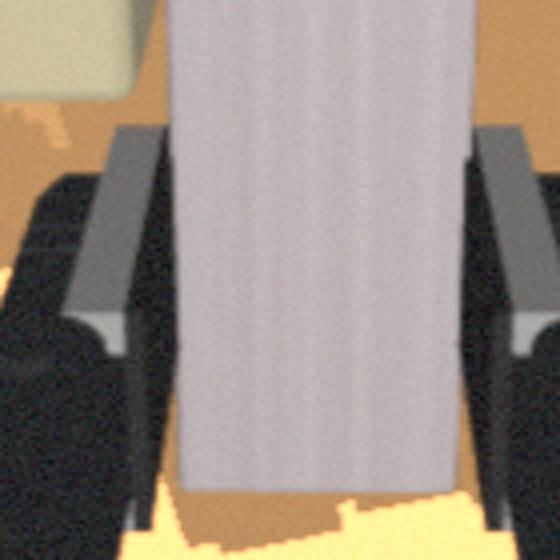

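Three checks disagree slightly. The side view gives a 4.6 mm side gap, the stick-out reads 57.5 mm against 60, and the force is 12 N along the slide. A 12 N vertical load suggests friction rather than side contact. I ease the vertical and front loads, then push along +ex again.

Emit:
jog_arm(jaw=[20,20,20], delta_pos=[[0,0,1],[0,0,1.5],[0,0,1.5]], dr=[[0,0,0],[0,0,0],[0,0,0]])

```text
time_s: 10.73
eef_pos: [0.6506, -0.1342, 0.0076]
ee_rot: [[-0.003, 0.241, 0.97], [0.003, 0.97, -0.241], [-1.0, 0.002, -0.004]]
contact_force: [-1.7, 2.7, -2.2]
finger_gap: 0.0286
```

Emit:
jog_arm(jaw=[20,20,20,20], delta_pos=[[1,-0.3,0.3],[2,-0.7,0.3],[3,-1.2,0.3],[3,-1.2,0.3]], dr=[[0,0,0],[0,0,0],[0,0,0],[0,0,0]])

```text
time_s: 11.07
eef_pos: [0.6532, -0.135, 0.0075]
ee_rot: [[-0.005, 0.241, 0.97], [0.004, 0.97, -0.241], [-1.0, 0.003, -0.005]]
contact_force: [-1.0, 3.6, -2.6]
finger_gap: 0.0287
```

It moved 2.7 mm freely, so that was friction. I continue.

Emit:
jog_arm(jaw=[20,20,20,20], delta_pos=[[0.7,-0.5,0],[1.3,-0.8,0],[1.8,-1.0,0],[1.8,-1.0,0]], dr=[[0,0,0],[0,0,0],[0,0,0],[0,0,0]])

```text
time_s: 11.4
eef_pos: [0.6533, -0.135, 0.0068]
ee_rot: [[-0.008, 0.241, 0.97], [0.005, 0.97, -0.241], [-1.0, 0.003, -0.01]]
contact_force: [-6.5, 6.2, -0.3]
finger_gap: 0.0291
```

The slide stopped again, now with no vertical load, 8 N along the slide and 4 N at the front. I check with pictures.

```bash
python3 - <<'E'
from h import *
f=grab('wrist','w13');g=grab('side','s13'); s=robot.sense();print(s['eef_pos'],s['finger_gap'],s['contact_force'],s['torque'])
a=cv2.resize(g['color'][235:315,225:325,::-1],None,fx=7,fy=7,interpolation=cv2.INTER_CUBIC)
cv2.imwrite('pics/z13.png',a)
a=cv2.convertScaleAbs(cv2.resize(f['color'][0:360,160:340,::-1],None,fx=1.6,fy=1.6,interpolation=cv2.INTER_CUBIC),alpha=1.5);cv2.imwrite('pics/z14.png',a)
E
```

```text
[ 0.65327108 -0.13496017  0.0068376 ] 0.02862873137353899 [-5.73409928  5.7194575  -1.52551718] [ 1.22493219  1.15779177 -0.22830499]
```

View pics/z13.png

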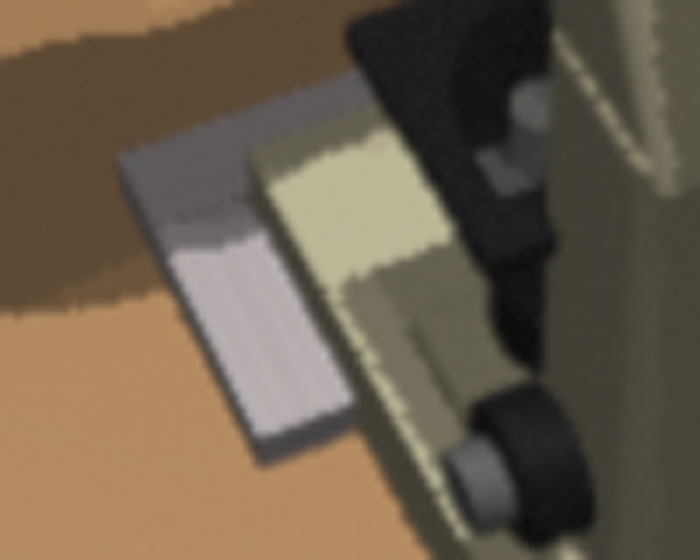

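View pics/z14.png

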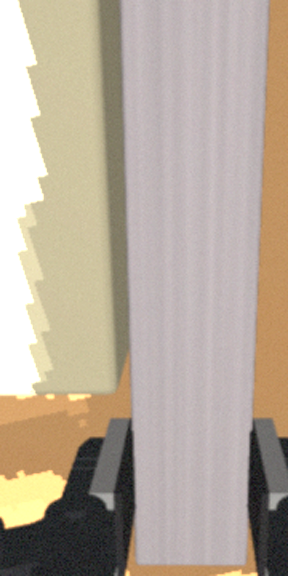

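The short leg's end corner now meets the wall base at zoom (357,430), and the long leg still abuts the front wall along its length. I relax the push, let go, and rise.

Emit:
jog_arm(jaw=[20,20,29,31,34,40,48,55,55,55], delta_pos=[[0,-0.2,0],[0,-0.2,0],[0,-0.2,0],[0,0,0],[0,0,0],[0,0,0],[0,0,0],[0,0,1],[0,0,2],[0,0,2]], dr=[[0,0,0],[0,0,0],[0,0,0],[0,0,0],[0,0,0],[0,0,0],[0,0,0],[0,0,0],[0,0,0],[0,0,0]])

```text
time_s: 12.33
eef_pos: [0.6535, -0.1352, 0.0092]
ee_rot: [[-0.008, 0.241, 0.97], [0.005, 0.97, -0.241], [-1.0, 0.003, -0.009]]
contact_force: [0.4, -0.3, -0.2]
finger_gap: 0.0549
```

Emit:
jog_arm(jaw=[55,55,55,55,55,55,55,55,55], delta_pos=[[0,0,10],[0,0,30],[0,0,60],[0,0,90],[-20,10,115],[-50,20,130],[-75,30,140],[-80,35,145],[-80,35,145]], dr=[[0,0,0],[0,0,0],[0,0,0],[0,0,0],[0,0,0],[0,0,0],[0,0,0],[0,0,0],[0,0,0]])

```text
time_s: 13.08
eef_pos: [0.573, -0.0991, 0.1566]
ee_rot: [[-0.005, 0.24, 0.971], [0.005, 0.971, -0.24], [-1.0, 0.004, -0.007]]
contact_force: [1.0, -0.8, 0.5]
finger_gap: 0.0549
```

```bash
python3 - <<'E'
from h import *
f=grab('wrist','w15');g=grab('side','s15'); s=robot.sense();print(s['time_s'],s['eef_pos'],s['finger_gap'],s['contact_force'])
a=cv2.resize(g['color'][235:315,225:325,::-1],None,fx=7,fy=7,interpolation=cv2.INTER_CUBIC)
cv2.imwrite('pics/z15.png',a)
E
```

```text
13.1833 [ 0.5744681  -0.10028337  0.15485562] 0.05451209370045982 [0.39805187 0.50120399 0.60152686]
```

View pics/w15.png

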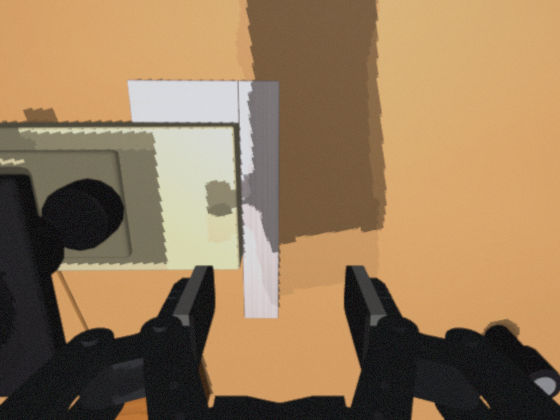

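View pics/z15.png

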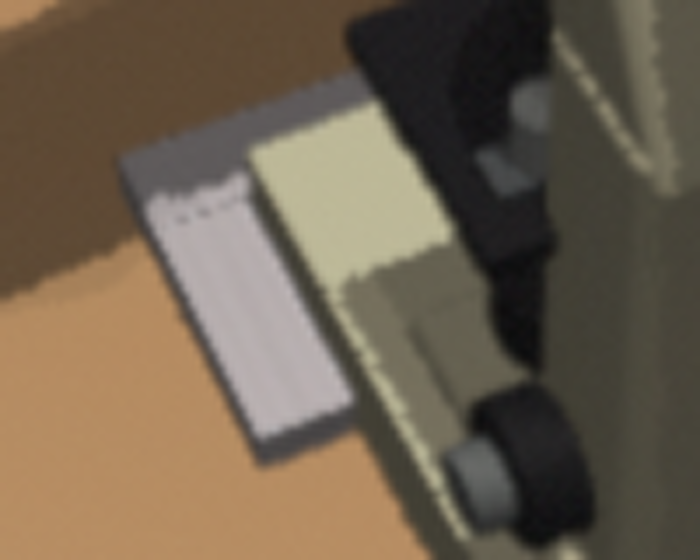

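The foot's corner nestles in the square's inside corner at wrist pixel (240,124), with dark wall strips directly against both legs, and the square is free. I enlarge this view to measure the angles and gaps.

```bash
python3 - <<'E'
from h import *
f=load('w15');c=f['color'][:,:,::-1]
a=cv2.resize(c[70:330,110:300],None,fx=4,fy=4,interpolation=cv2.INTER_CUBIC)
cv2.imwrite('pics/z16.png',a[:480]);cv2.imwrite('pics/z17.png',a[480:])
E
```

```text
(no output)
```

View pics/z16.png

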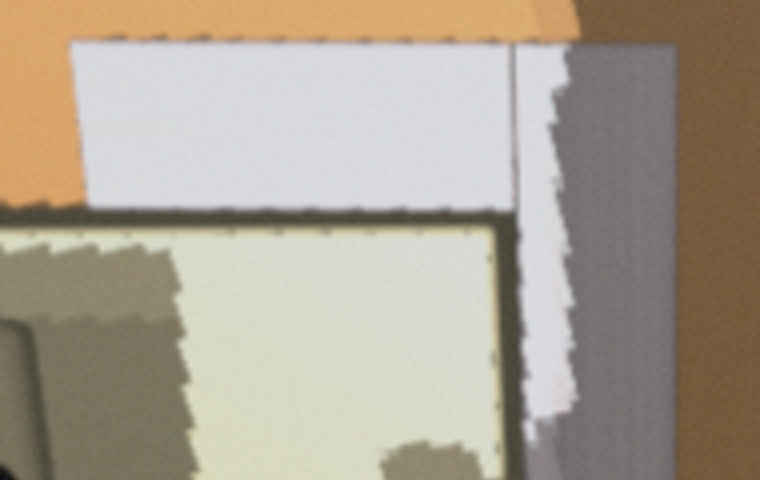

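View pics/z17.png

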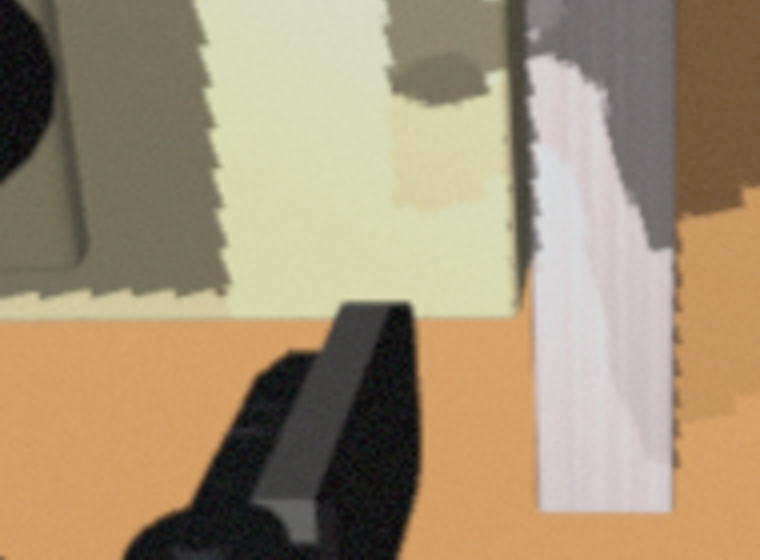

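```bash
python3 - <<'E'
from h import *
f=load('w15')
A=lambda x,y,z: onplane(f,110+(x-1.5)/4,70+(y-1.5)/4,z)[:2]
ang=lambda d: np.degrees(np.arctan2(d[1],d[0]))
for zf,zs in((.042,.018),(.041,.0172)):
    fc=A(497,228,zf);ff=A(518,795,zf);fs=A(0,230,zf)
    ic=A(518,210,zs);it=A(540,991,zs);se=A(88,209,zs);ho=A(676,44,zs);to=A(672,991,zs)
    print('foot front',ang(ff-fc),np.linalg.norm(ff-fc),'side',ang(fs-fc)+90)
    print('sq in',ang(it-ic),'out',ang(to-ho),'short',ang(se-ic)+90)
    th=np.radians(-14);ex=np.array([np.cos(th),np.sin(th)]);ey=np.array([-ex[1],ex[0]])
    d=ic-fc;print('side gap',-(d@ex)*1e3,'front gap',d@ey*1e3,'stick out',(it-ff)@ex)
E
```

```text
foot front -13.938279574237404 0.10746331114123064 side -13.724278299539804
sq in -14.197993074622936 out -14.213413620103417 short -14.079575027876658
side gap 0.7788941607960702 front gap 1.2104289277967468 stick out 0.060701335803706936
foot front -13.93827957423742 0.10788159970046841 side -13.72427829953979
sq in -14.197993074622936 out -14.213413620103413 short -14.079575027876643
side gap 0.809167872836506 front gap 1.2452435559913275 stick out 0.06073390248475767
```

The square is flush within measurement error. Its angle differs from the foot's by about 0.3°. The apparent gaps of about 1 mm include the foot's rounded top edges (its 110 mm width reads 107.5-108), and the stick-out is 60.7 mm against 60. A final top view checks the bystanders before I hand in.

```bash
python3 - <<'E'
from h import *
t=grab('top','t18')
a,b=load('top0')['color'].astype(int),t['color'].astype(int)
for n,(u0,u1,v0,v1) in dict(eyepiece=(243,263,155,175),box=(348,388,166,196),driver=(426,446,245,295)).items(): print(n,abs(a-b)[v0:v1,u0:u1].mean().round(2))
s=robot.sense();print(s['time_s'],s['contact_force'],abs(s['qvel']).max())
E
```

```text
eyepiece 13.79
box 15.2
driver 13.36
13.2333 [ 1.06680318 -0.78822617  0.31624284] 0.018197901904232587
```

View pics/t18.png

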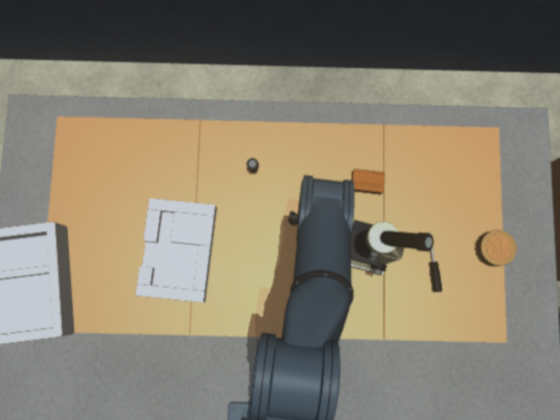

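The bystanders stand where they were: eyepiece (253,165), slide box (368,181), screwdriver (435,275). The tray is empty and the robot touches nothing, so I hand in.

```bash
python3 -c "
from station import robot
print(robot.sign_off())"
```

```text
the job is handed in; nothing more can be done
None
```

The square now lies against the foot with the foot's corner in its inside corner, and the job was handed in at about 13 s.

I lifted the square from the tray by its waist, set it flat on the cardboard about 47 mm in front of the foot, and let go. I then took it by the free end of the long leg and slid it first against the front end (about 8 N), then along it until the short leg met the side (about 8 N). After that I let go and raised the arm clear.

**Last checks, in the wrist and side views:**
- Both legs lie directly against the foot's walls, and 60.7 mm of the long leg sticks out past the foot (60 expected).
- The square is turned about 0.3° from the foot, so up to about 0.5 mm may remain open near the corner.
- The measured gaps are 0.8 mm at the side and 1.2 mm at the front. They are within the 2 mm camera calibration and partly due to the foot's rounded top edges. I accepted this and did not take the square again.
- The eyepiece, slide box and screwdriver look unmoved in the last top view. The picture-difference check I also ran showed nothing useful because the lighting differed between pictures.

**Checks that disagreed:** During the slide the square first stuck at about 12 N, with the gripper pressing down at about 12 N. The side view still showed a gap of about 4.6 mm there and the wrist view about 2.5 mm. I eased the downward load and it then moved another 2.7 mm to real contact.

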